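Gauge the fired length of a clay test bar in a bench caliper

TASK

Set the terracotta test bar flat on the table between the jaws of the bench caliper, lengthwise from jaw to jaw, and let go of it; then push the sliding jaw shut on it until the gauge needle stands in the green band, and leave it clamped square there with the needle still in the green. The bar is brittle: never drive the needle into the red. Leave the other two bars lying where they are on the ware board, and do not knock the glaze jar or the bowl about.

Things in the scene. Friction and masses are not known exactly. Their poses are not given: they have to be found in the camera images.
- caliper: Bench caliper fixed to the table; placement and yaw vary. Origin: table level, in the mouth between the jaws; y is the measuring direction, from sliding jaw (-y) to sprung anvil (+y); z up; mouth open to -x (robot). Beam along y behind the mouth: x = 65 to 100 mm, 26 mm high; bars lie on the bare table in front of it. Blue block behind the anvil: x = -60 to 100, y = 124 to 154 mm, 38 mm high.
- jaw: Sliding jaw. Origin: table level, middle of its clamping face (looks to +y); axes as the caliper's. Steel blade x = -65 to 65, y = -22 to 0, z = 3 to 37 mm; blue carriage on the beam x = 57 to 118, y = -75 to 0 mm, 42 mm high (brass knob to 50). Slides along y only, about 7 N friction, stays where left; origin at caliper y = -110 mm (open) to +20; +y closes. Starts 172 to 200 mm from the anvil.
- anvil: Sprung steel anvil pad facing the sliding jaw: x = -35 to 35, y = 0 to 18, z = 3 to 37 mm. Origin: table level, middle of its clamping face (looks to -y); axes as the caliper's. At rest at caliper y = 90 mm; pressing moves it to +y by up to 12 mm against a spring of 0.6 N per mm and turns the needle.
- needle (a joint): Black needle, rad: 0 (at the black mark, pointing to the caliper's -x) when nothing presses the anvil; 0.25 rad for each mm the anvil is pressed, turning counterclockwise from above. Green band 1.0 to 1.8 rad (pointing about to the caliper's -y), red from 2.4 rad.
- dial (a point): Centre of the white gauge dial (its hub), which faces up beside the anvil at caliper x = 10, y = 212 mm; grey housing 112 mm across, 53 mm high.
- bar_red: The terracotta (red-brown) test bar, loose: 45 mm wide (its x), 110 to 125 mm long (its y; the exact fired length is what the caliper is to find), 30 mm high; 0.2 to 0.4 kg. Origin: centre of its underside. Starts flat on the ware board.
- bar_white: White test bar of the same section (45 x 30 mm), 110 to 125 mm long, on the ware board; origin: centre of its underside. To be left there.
- bar_buff: Buff (light brown) test bar of the same section (45 x 30 mm), 110 to 125 mm long, on the ware board; origin: centre of its underside. To be left there.
- board: Pale wooden ware board fixed to the table, 290 mm (x) by 170 mm (y), 14 mm thick; origin: centre of its underside. The three bars lie across it, 85 mm apart, in any order.
- glaze_jar: Glaze jar with a blue lid, 68 mm across, 100 mm high, beyond the caliper; origin: centre of its underside.
- bowl: Small white bowl, 110 mm across, 45 mm high, on the robot's right; origin: centre of its underside.
Things that resemble listed ones, but are neither listed nor needed, are in the scene too. Leave any pink or purple look-alike of the bar_red alone. Leave any purple look-alike of the bar_buff alone.

How it is judged:
By the outcome, as a careful person would: the job done as asked, in the order asked, and still so for the second after the job is handed in, with the robot touching nothing.
It also fails if it takes over 64 s, if anything falls off the work surface, if the arm or the gripper's body presses on something with over 40 N, if the wrist force passes 120 N, or if a joint passes its speed limit or range.

ROBOT

A 6-joint arm with a two-finger parallel gripper is mounted at the origin on the work surface. World frame = base frame: x ahead of the robot, y to its left, z up, the work surface at z = 0. Lengths are in m, angles in rad, forces in N, time in s.
With the tool pointing down it reaches from about 0.35 to 0.875 m from the base axis. Payload 15.5 kg.
Tool frame: the origin (TCP) lies midway between the tips of the shut fingers; the grasp point (between the pads) lies 19 mm behind it; x points along the fingers, y is the direction in which the jaws open and shut, and the axes are right-handed (so a half turn about x gives the same grasp; the last joint's range is limited). The gripper opens to 85 mm and grips with 20 to 120 N. Pads are 22 mm wide; open, the fingers measure 114 mm over their backs; the gripper's body (76 mm by 85 mm) begins 54 mm behind the grasp point. The pads swing forward as they close: fully open they stand 13 mm farther back than shut.
Start: joints at [1.218, 0.494, 1.345, -0, 1.302, -0.096], TCP at [0.159, 0.604, 0.231] pointing down, gripper open.
Joint ranges: [-2.91, 2.91], [-0.82, 2.16], [0.22, 2.67], [-1.22, 4.37], [0.12, 2.79], [-3.08, 3.08]. Speed limits (rad/s): [1.89, 1.89, 2.57, 3.01, 3.01, 3.01].

INTERFACE

Orientations are given as a unit quaternion [x, y, z, w].
In Python, from workcell import read_state, imaging, job, nets gives the robot as it stands.
- The arm moves only by the tool jog_arm, never from a script. Its argument "increments" is a list of rows, each an object with "xyz": the shift along the tool's x, y, z in m, a list of three; "spin": the turn about the tool's x in degrees. A call has 1 to 10 rows; each row shifts and turns the commanded pose from where the row before left it, along the tool's axes as they then stand; what a row does not reach is not made up. A row lasts 1/10 s, in which the tool goes at most 50 mm and 8.59 degrees, less where a joint would pass 70% of its speed; a pose out of reach is approached as far as the arm can. A call with a gripper value outside its range is refused whole. "claw" is the opening in per cent of the stroke, from 0 (shut) to 100 (fully open), set as the call begins (left out, the last holds). The fingers move at their own pace and stop on an object; "squeeze" is the grip in N (left out, the last holds). Time passes only in rows, so rows that do not move let the fingers close. It gives the time, the measured TCP pose, the force and the opening at its end, in the units of the state.
- read_state(): the state, without advancing time (a new reading comes with each control period).
- imaging.snapshot(name): name is "scene" or "top"; returns the picture (420x560x3 uint8, blue, green, red); there is no depth.
- imaging.camera_info(name): a dict with "fovy" (degrees; the focal length in pixels is half the picture's height over the tangent of half this angle, whatever the lens; pixels are square), "cx", "cy" (the principal point, pixels), "xyz" and "orientation" of the camera in the world. Camera axes: x right, y down, z forward; pixel columns grow to the right and rows downward; lengths in m; the calibration is good to about 2 mm. A picture is of the moment at which its call begins. camera_info takes no time and is no camera call.
- job.finish_job(): hands the job in, once; it reports no verdict.
Trained networks look in the newest picture that a camera, given by its name, has taken for a name from the list of things; names that differ only in an ending like _2 or _b are one class to them, and where a whole thing is asked for, a point or a joint stands for the part that bears it (a point fixed in the world has none). Each returns a list of dicts, best first, with "confidence" (0 to 1); they miss things now and then, are a little off and sometimes report something else, mostly with a low value. They report only what shows in the picture. A call takes as long as a camera call. They do not tell look-alikes from the thing itself.
- nets.cut_out(camera, thing): "mask" (420x560 bool, what is visible of it) and "bbox" ([centre column, centre row, width, height] in pixels, round what is visible of it).
- nets.spot_point(camera, thing): "position" ([column, row] in pixels: a listed point, or the origin of a listed thing).
The state is a dict: "time_s": time; "joint_pos": joint angles; "joint_velocities": joint speeds; "joint_efforts": joint torques, N m; "tool_pos": TCP position; "orientation": TCP orientation; "wrist_force": force on the tool from outside, world axes, zero at the start; "wrist_torque": the same for the moment, N m; "finger_gap": opening from 0.0 (shut) to 1.0 (fully open).
Only numpy, scipy, OpenCV 4.12 (cv2) and the standard library are available. Lean on these libraries where they do the work, as an engineer would, in place of code of your own. Each camera call takes 0.05 s, during which the arm holds its last target. There are 200 camera calls.

## Working session

There is one attempt and no reset: what is moved stays moved. The work goes in short steps, Python scripts to look and compute and a tool call to move; the robot and the scene stay as the last step left them, time stands still between calls to the robot, and variables do not carry over. Pictures are saved under pics/ and viewed, about 8 in all and at most 12, crops included, and the job is handed in when it is done.

Besides the shell and the picture viewer there is one more tool, called after "Call:" as name(argument=value, ...) on one line, values as JSON. jog_arm: Moves the arm, as the interface text tells. Its arguments: {"type":"object","properties":{"increments":{"type":"array","items":{"type":"object","properties":{"xyz":{"type":"array","items":{"type":"number"}},"spin":{"type":"number"}}}},"claw":{"type":"number"},"squeeze":{"type":"number"}},"required":["increments"]}

```bash
ls; mkdir -p pics
cat > h.py <<'E'
import numpy as np, cv2
from scipy.spatial.transform import Rotation as R
from workcell import read_state, imaging, job, nets
def cam(n):
    c=imaging.camera_info(n); f=210/np.tan(np.radians(c["fovy"])/2)
    return c,f,R.from_quat(c["orientation"]).as_matrix(),np.array(c["xyz"])
def ray(n,p):
    c,f,M,o=cam(n); d=M@np.array([(p[0]-c["cx"])/f,(p[1]-c["cy"])/f,1]); return o,d/np.linalg.norm(d)
def onz(n,p,z):
    o,d=ray(n,p); return o+d*(z-o[2])/d[2]
def proj(n,P):
    c,f,M,o=cam(n); q=M.T@(np.array(P)-o); return np.array([c["cx"]+f*q[0]/q[2],c["cy"]+f*q[1]/q[2]])
def tri(p1,n1,p2,n2):
    o1,d1=ray(n1,p1);o2,d2=ray(n2,p2)
    A=np.stack([d1,-d2],1); t=np.linalg.lstsq(A,o2-o1,rcond=None)[0]
    a=o1+t[0]*d1;b=o2+t[1]*d2; return (a+b)/2,np.linalg.norm(a-b)
E
python3 - <<'E'
from h import *
np.set_printoptions(precision=4,suppress=True)
S={}
for n in("scene","top"):
    S[n]=imaging.snapshot(n); cv2.imwrite(f"pics/{n}0.png",S[n]); print(n,imaging.camera_info(n))
for n in("scene","top"):
  for t in("bar_red","bar_white","bar_buff","caliper","jaw","anvil","board","dial","needle"):
    try:
        r=nets.spot_point(n,t)
        print(n,t,[(np.round(x["position"],1).tolist(),round(x["confidence"],2),onz(n,x["position"],0)[:2].round(3).tolist()) for x in r[:4]])
    except Exception as e: print(n,t,e)
print(read_state())
E
```

```text
pics
scene {'fovy': 53.99601972106181, 'cx': 280.168994894215, 'cy': 202.1454632320548, 'xyz': array([ 1.2829, -0.263 ,  1.0243]), 'orientation': array([ 0.7858,  0.5142, -0.1925, -0.2848])}
top {'fovy': 54.56356093156503, 'cx': 277.1003193176061, 'cy': 194.8394448647535, 'xyz': array([0.3377, 0.0518, 1.3129]), 'orientation': array([-0.702 ,  0.7076, -0.064 ,  0.049 ])}
scene bar_red [([315.5, 143.5], 0.92, [0.277, 0.304]), ([273.0, 174.0], 0.76, [0.358, 0.1]), ([375.9, 199.8], 0.72, [0.601, 0.361])]
scene bar_white [([351.9, 162.3], 0.81, [0.418, 0.377])]
scene bar_buff [([364.5, 177.1], 0.84, [0.498, 0.38]), ([384.0, 141.5], 0.68, [0.37, 0.54])]
scene caliper [([241.1, 227.8], 0.6, [0.531, -0.08])]
scene jaw [([208.6, 229.8], 0.6, [0.498, -0.175])]
scene anvil [([265.1, 218.8], 0.54, [0.528, 0.001])]
scene board [([363.6, 184.2], 0.87, [0.525, 0.36])]
scene dial [([302.3, 195.6], 0.56, [0.488, 0.15]), ([361.2, 184.0], 0.23, [0.521, 0.353])]
scene needle it knows: anvil, bar_buff, bar_red, bar_white, board, bowl, caliper, dial, glaze_jar, jaw
top bar_red [([248.4, 255.1], 0.74, [0.3
[... 399 characters left out ...]
351])]
top dial [([241.7, 195.4], 0.75, [0.548, 0.138]), ([171.7, 204.9], 0.26, [0.519, 0.364])]
top needle it knows: anvil, bar_buff, bar_red, bar_white, board, bowl, caliper, dial, glaze_jar, jaw
{'time_s': 0.9, 'joint_pos': array([ 1.2175,  0.4936,  1.3455, -0.    ,  1.3025, -0.0955]), 'joint_velocities': array([-0.0006, -0.0011,  0.0009,  0.0006, -0.0014, -0.0005]), 'joint_efforts': array([ -0.002 , -88.2019, -38.4258,  -0.0002,   0.001 ,  -0.    ]), 'tool_pos': array([0.1594, 0.6043, 0.2313]), 'orientation': array([ 0.0909,  0.7012, -0.0909,  0.7013]), 'wrist_force': array([-0.4462,  0.4205,  0.0806]), 'wrist_torque': array([-0.0591,  0.0235, -0.0357]), 'finger_gap': 0.9971055902990281}
```

Run:
```python
import cv2,numpy as np
a=cv2.imread("pics/scene0.png");b=cv2.imread("pics/top0.png")
cv2.imwrite("pics/both0.png",cv2.resize(np.vstack([a,b]),None,fx=.7,fy=.7))
```

```text
(no output)
```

View pics/top0.png

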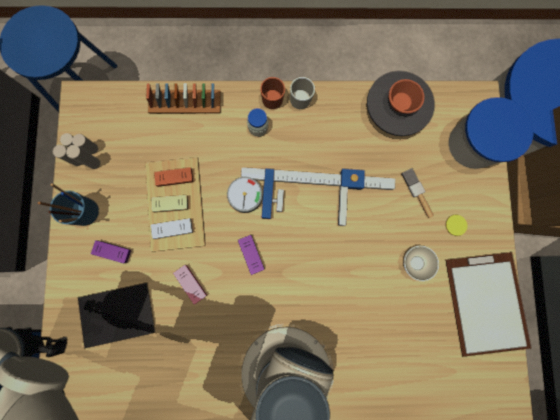

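View pics/scene0.png

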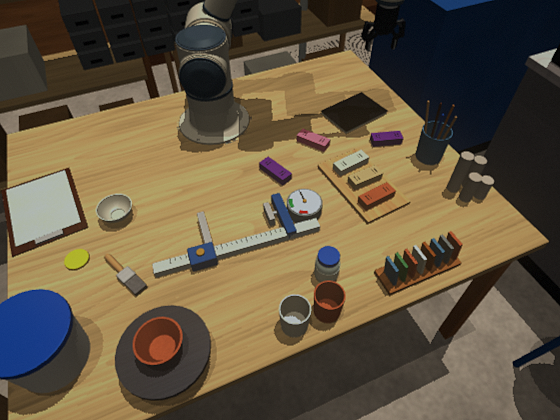

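Top view: red-brown bar at (173,177), buff (169,203) and white (172,229) on the board; look-alikes are pink (190,284), purple (251,255) and purple (111,251), all off the board. In the scene view the red bar is at (376,195). Only the bar at (173,177) is terracotta and on the board. Next I'll enlarge it together with the caliper.

Run:
```python
from h import *
a=cv2.imread("pics/top0.png");b=cv2.imread("pics/scene0.png")
r=lambda i,x,y,w,h,W,H:cv2.resize(i[y:y+h,x:x+w],(W,H),interpolation=cv2.INTER_CUBIC)
# top: x140-400 (260) y150-240 (90) -> 800x277 ; scene: 145-415(270) x 140-280
cv2.imwrite("pics/crop1.png",np.vstack([r(a,140,150,266,80,800,240),r(b,145,160,270,120,800,356)]))
for n in("scene","top"):
  imaging.snapshot(n)
  for t in("bar_red","jaw","anvil","caliper"):
    for x in nets.cut_out(n,t)[:3]:
      print(n,t,np.round(x["bbox"],1).tolist(),round(x["confidence"],2),int(x["mask"].sum()))
```

```text
scene bar_red [315.5, 139.4, 35.0, 20.1] 0.85 490
scene bar_red [377.4, 196.8, 36.9, 19.6] 0.82 558
scene bar_red [274.4, 171.4, 30.9, 30.6] 0.66 512
scene jaw [203.9, 242.2, 33.9, 56.8] 0.91 793
scene anvil [268.8, 216.0, 14.2, 25.0] 0.57 171
scene caliper [237.3, 231.8, 166.0, 90.2] 0.66 4198
top bar_red [189.2, 282.5, 34.2, 46.3] 0.83 629
top bar_red [173.4, 177.6, 45.6, 22.5] 0.67 613
top bar_red [250.1, 254.2, 26.4, 38.7] 0.65 569
top jaw [351.2, 196.8, 26.6, 55.3] 0.57 802
top anvil [280.8, 199.9, 10.1, 23.7] 0.7 132
top caliper [307.8, 196.7, 167.6, 60.5] 0.89 3792
```

View pics/crop1.png

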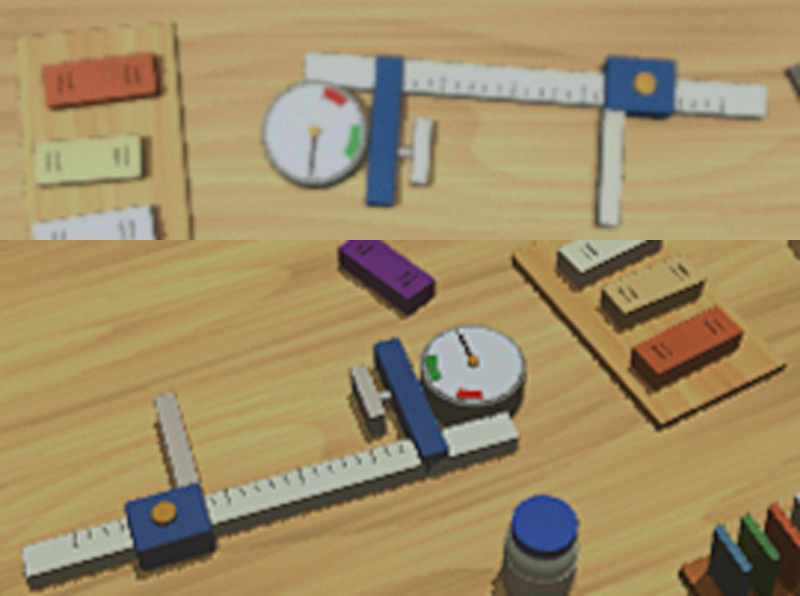

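```bash
cat > fit.py <<'E'
from h import *
from scipy.optimize import least_squares
def boxpts(pose,b):  # pose x,y,z,yaw ; b=(x0,x1,y0,y1,z0,z1)
    x,y,z,t=pose; P=np.array([[i,j,k] for i in b[:2] for j in b[2:4] for k in b[4:]])
    M=np.array([[np.cos(t),-np.sin(t),0],[np.sin(t),np.cos(t),0],[0,0,1]]); return P@M.T+[x,y,z]
def mom(m):
    return np.array([m["m10"]/m["m00"],m["m01"]/m["m00"],4*np.sqrt(m["mu20"]/m["m00"]),4*np.sqrt(m["mu02"]/m["m00"]),8*m["mu11"]/m["m00"]/np.sqrt(m["m00"])])
def mmask(k):
    c=max(cv2.findContours(k.astype(np.uint8),cv2.RETR_EXTERNAL,cv2.CHAIN_APPROX_NONE)[0],key=cv2.contourArea)
    f=np.zeros(k.shape,np.uint8); cv2.drawContours(f,[c],-1,1,-1); return mom(cv2.moments(f,True))
def mbox(n,P):
    p=np.array([proj(n,q) for q in P],np.float32); return mom(cv2.moments(cv2.convexHull(p)))
def blue(im): 
    i=im.astype(int); return (i[...,0]>i[...,2]+35)&(i[...,0]>i[...,1]+20)
def win(k,x0,x1,y0,y1):
    o=np.zeros_like(k); o[y0:y1,x0:x1]=k[y0:y1,x0:x1]; return o
E
cat > m1.py <<'E'
from fit import *
np.set_printoptions(precision=4,suppress=True)
I={n:imaging.snapshot(n) for n in("scene","top")}
red={}
for n in I:
    i=I[n].astype(int); k=(i[...,2]>i[...,0]*1.7)&(i[...,2]>i[...,1]*1.55)&(i[...,2]>60)
    near={"scene":(350,405,180,212),"top":(148,200,165,190)}[n]
    k=win(k,*near); red[n]=mmask(k); nm=[x for x in nets.cut_out(n,"bar_red") if np.hypot(*(np.array(x["bbox"][:2])-red[n][:2]))<8]
    print(n,"col",red[n],k.sum(),"net",mmask(nm[0]["mask"]) if nm else None)
    if nm: red[n]=mmask(nm[0]["mask"])*.5+red[n]*.5
def fr(p): return np.concatenate([mbox(n,boxpts(p[:4],(-.0225,.0225,-p[4]/2,p[4]/2,0,.03)))-red[n] for n in I])
s=least_squares(fr,[.6,.36,.014,0.06,.117],x_scale=[.01,.01,.01,.1,.01],diff_step=1e-4); print("bar",s.x,"res",s.fun.round(2))
w={"scene":((270,300,190,240),(186,218,235,270)),"top":((258,276,165,222),(338,368,166,192))}
T=[]
for n in I:
    B=blue(I[n])
    T.append((n,0,(-.06,.1,.124,.154,0,.038),mmask(win(B,*w[n][0]))))
    T.append((n,1,(.057,.118,-.075,0,0,.042),mmask(win(B,*w[n][1]))))
    a=nets.cut_out(n,"anvil"); 
    if a: T.append((n,0,(-.035,.035,.09,.108,.003,.037),mmask(a[0]["mask"])))
    j=nets.cut_out(n,"jaw")
    if j: T.append((n,2,None,mmask(j[0]["mask"])))
def box(p,kind,b):
    if kind==0: return boxpts((p[0],p[1],0,p[2]),b)
    return boxpts((p[0]-np.sin(p[2])*p[3],p[1]+np.cos(p[2])*p[3],0,p[2]),b)
def fc(p): return np.concatenate([(mbox(n,box(p,k,b))-t)[:2 if b[4]>0 else 5] for n,k,b,t in T if k<2])
s=least_squares(fc,[.53,-.08,0,-.1],x_scale=[.01,.01,.1,.01],diff_step=1e-4,loss="soft_l1"); print("cal",s.x,"gap",.09-s.x[3])
for n,k,b,t in T:
    if k<2: print(n,k,(mbox(n,box(s.x,k,b))-t).round(2))
print("dial proj top",proj("top",boxpts((s.x[0],s.x[1],0,s.x[2]),(.01,.01,.212,.212,.053,.053))[0]),"net",nets.spot_point("top","dial")[0]["position"])
for b in nets.cut_out("top","bowl")[:1]: print("bowl",onz("top",b["bbox"][:2],.03))
E
python3 m1.py
```

```text
scene col [376.6542 193.4378  34.9538  19.6779 -10.8199] 405 net [376.2703 196.3145  38.19    24.7035 -12.0355]
top col [173.2748 176.4198  42.5667  16.918   -4.1847] 524 net [173.4195 176.1815  44.1443  18.4069  -4.6626]
bar [0.6057 0.3544 0.0164 0.1291 0.112 ] res [-0.13  0.17  1.11  2.12  1.41 -0.24  0.2  -0.76  1.27  0.54]Traceback (most recent call last):
  File "m1.py", line 27, in <module>
    s=least_squares(fc,[.53,-.08,0,-.1],x_scale=[.01,.01,.1,.01],diff_step=1e-4,loss="soft_l1"); print("cal",s.x,"gap",.09-s.x[3])
    return func(*args, **kwargs)
    result = trf(vector_fun.fun, vector_fun.jac, x0, f0, J0, lb, ub, ftol, xtol,
                 gtol, max_nfev, x_scale, loss_function, tr_solver,
                 tr_options.copy(), verbose, callback=callback_wrapped)
    return trf_no_bounds(
        fun, jac, x0, f0, J0, ftol, xtol, gtol, max_nfev, x_scale,
        loss_function, tr_solver, tr_options, verbose, callback=callback)
    J = jac(x)
    self._update_jac()
    ~~~~~~~~~~~~~~~~^^
    self.J = self.jac_wrapped(xp_copy(self.x), f0=self.f)
             ~~~~~~~~~~~~~~~~
[... 856 characters left out ...]
       ~~~~~~^^^^^^^^^^^^^^^^^^^^^^^^^^^^^^
  File "m1.py", line 26, in fc
    def fc(p): return np.concatenate([(mbox(n,box(p,k,b))-t)[:2 if b[4]>0 else 5] for n,k,b,t in T if k<2])
                                       ~~~~^^^^^^^^^^^^^^
  File "fit.py", line 12, in mbox
    p=np.array([proj(n,q) for q in P],np.float32); return mom(cv2.moments(cv2.convexHull(p)))
                ~~~~^^^^^
  File "h.py", line 12, in proj
    c,f,M,o=cam(n); q=M.T@(np.array(P)-o); return np.array([c["cx"]+f*q[0]/q[2],c["cy"]+f*q[1]/q[2]])
            ~~~^^^
  File "h.py", line 5, in cam
    c=imaging.camera_info(n); f=210/np.tan(np.radians(c["fovy"])/2)
ValueError: time passes only in moves, steps and waits
```

```bash
sed -i 's/^def cam(n):/import functools\n@functools.lru_cache(None)\ndef cam(n):/' h.py
sed -i 's/if nm: red\[n\]=.*/if nm: red[n]=mmask(nm[0]["mask"])/; s/diff_step=1e-4/diff_step=1e-3/g; s/\[.53,-.08,0,-.1\]/[.53,-.08,-.06,-.1]/' m1.py
cat >> m1.py <<'E'
rows=[]
for n,(x,y,w,h) in {"top":(140,150,266,80),"scene":(145,160,270,120)}.items():
    f=800/w; im=cv2.resize(I[n][y:y+h,x:x+w],None,fx=f,fy=f,interpolation=cv2.INTER_CUBIC)
    L=[boxpts(R_,b) for R_,b in [(bx[:4],(-.0225,.0225,-bx[4]/2,bx[4]/2,.03,.03))]]+[box(s.x,k,b[:4]+(b[5],b[5])) for k,b in [(0,(-.06,.1,.124,.154,0,.038)),(1,(.057,.118,-.075,0,0,.042)),(1,(-.065,.057,-.022,0,0,.037)),(0,(-.035,.035,.09,.108,0,.037)),(0,(.065,.1,-.1,.124,0,.026))]]
    for P in L:
        q=np.array([(proj(n,P[i])-[x-.5,y-.5])*f for i in (0,2,6,4)]); cv2.polylines(im,[q.astype(np.int32)],True,(255,0,255),1)
    rows.append(im)
cv2.imwrite("pics/ov.png",np.vstack(rows))
E
sed -i 's/print("bar",s.x/bx=s.x; print("bar",s.x/' m1.py; python3 m1.py
```

```text
scene col [376.6079 193.4491  35.1072  19.6745 -10.8636] 406 net [376.3827 196.0238  38.6827  24.4502 -11.3548]
top col [173.2552 176.4457  42.5825  16.9271  -4.3299] 525 net [173.4342 176.2108  42.4641  17.5718  -3.7236]
bar [0.6073 0.3543 0.0127 0.1203 0.1141] res [-0.02  0.15 -0.35 -0.09  1.11 -0.01  0.04  0.76  1.24 -0.02]
cal [ 0.5184 -0.0829 -0.0829 -0.0943] gap 0.1843198041957419
scene 0 [ 0.23  2.54  3.43  7.74 -0.37]
scene 1 [0.54 2.77 2.   9.56 3.18]
scene 0 [-0.19 -1.05  0.26  1.46  1.42]
top 0 [-0.04  0.82  1.14  2.31 -0.33]
top 1 [ 0.12  1.25  3.59  3.72 -1.  ]
dial proj top [243.9828 193.4768] net [244.3, 190.4]
bowl [ 0.3223 -0.4315  0.03  ]
```

View pics/ov.png

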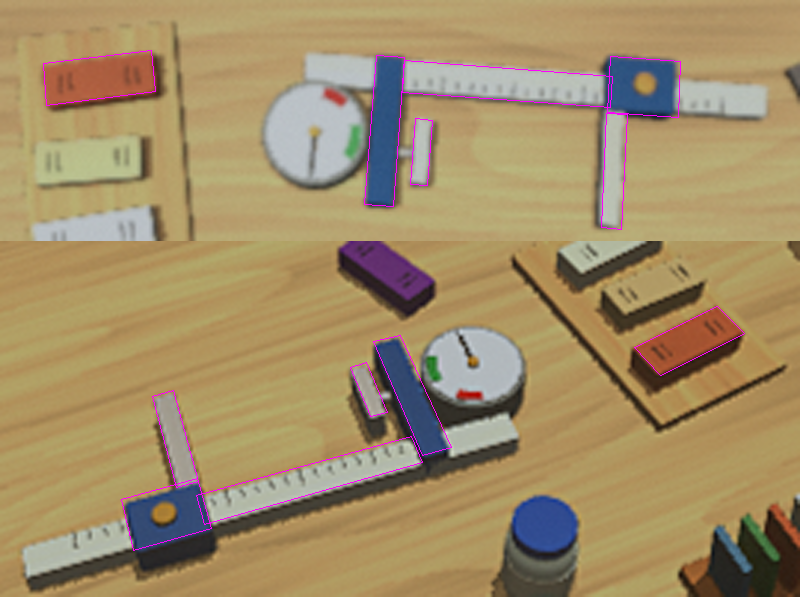

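Overlay fits to about 3–4 mm: the red bar's top is at top px (173,176), the gauge needle points to caliper -x, and the jaw looks about 1 px too far right. I'll sharpen yaw and jaw position from edges in the pictures already taken.

Run:
```python
from fit import *
np.set_printoptions(precision=4,suppress=True)
g=cv2.GaussianBlur(cv2.imread("pics/top0.png").astype(np.float32),(3,3),.6)
c0=np.array([.520,-.083]);yaw=-.083
def C(x,y,yw=None):
    t=yaw;return c0+[x*np.cos(t)-y*np.sin(t),x*np.sin(t)+y*np.cos(t)]
def edge(P0,dirw,z,half=.012):
    # search strongest colour step along dirw around P0 at height z
    u=np.linspace(-half,half,97); pts=np.array([proj("top",[*(P0+k*dirw),z]) for k in u],np.float32)
    v=cv2.remap(g,pts[:,0][None],pts[:,1][None],cv2.INTER_CUBIC)[0]
    d=np.linalg.norm(np.gradient(cv2.GaussianBlur(v,(1,9),2.5),axis=0),axis=1); d[:6]=d[-6:]=0
    i=d.argmax(); 
    if 0<i<96: i=i+.5*(d[i-1]-d[i+1])/(d[i-1]-2*d[i]+d[i+1])
    return P0+(-half+i*2*half/96)*dirw
ex=np.array([np.cos(yaw),np.sin(yaw)]);ey=np.array([-np.sin(yaw),np.cos(yaw)])
def line(name,Q):
    Q=np.array(Q); L=np.array([[ (q-c0)@ex,(q-c0)@ey] for q in Q]); return L
def rep(name,L,ax):
    a=L[:,1-ax];b=L[:,ax]; m=np.median(b); k=abs(b-m)<.004
    p=np.polyfit(a[k],b[k],1); print(name,"med",m.round(4),"fit mean",b[k].mean().round(4),"slope",p[0].round(4),"rms",np.std(b[k]-np.polyval(p,a[k])).round(4),k.sum())
rep("beam far x=.100",line("",[edge(C(.1,y),ex,.026) for y in np.linspace(-.08,.115,40)]),0)
rep("beam far x=.100 left",line("",[edge(C(.1,y),ex,.026) for y in np.linspace(-.215,-.175,15)]),0)
rep("block y=.124",line("",[edge(C(x,.124),ey,.038) for x in np.linspace(-.05,-.02,10)]),1)
rep("block y=.154",line("",[edge(C(x,.154),ey,.038) for x in np.linspace(-.05,.09,20)]),1)
rep("anvil y=.09",line("",[edge(C(x,.09),ey,.037) for x in np.linspace(-.03,.03,20)]),1)
rep("blade y=s-.022",line("",[edge(C(x,-.091-.022),ey,.037) for x in np.linspace(-.06,.045,25)]),1)
rep("carr y=s-.075",line("",[edge(C(x,-.091-.075),ey,.042) for x in np.linspace(.062,.11,12)]),1)
rep("block x=-.06",line("",[edge(C(-.06,y),ex,.038) for y in np.linspace(.128,.15,9)]),0)
rep("blade x=-.065",line("",[edge(C(-.065,y),ex,.037) for y in np.linspace(-.091-.018,-.091-.004,9)]),0)
rep("anvil x=-.035",line("",[edge(C(-.035,y),ex,.037) for y in np.linspace(.094,.104,9)]),0)
rep("anvil x=.035",line("",[edge(C(.035,y),ex,.037) for y in np.linspace(.094,.104,9)]),0)
# bar edges
b=np.array([.6073,.3543]);t=.1203;c0=b;yaw=t
ex=np.array([np.cos(t),np.sin(t)]);ey=np.array([-np.sin(t),np.cos(t)])
for sx in(-1,1): rep(f"bar x={sx*.0225}",line("",[edge(C(sx*.0225,y),ex,.044) for y in np.linspace(-.05,.05,30)]),0)
for sy in(-1,1): rep(f"bar y={sy*.057}",line("",[edge(C(x,sy*.057),ey,.044) for x in np.linspace(-.018,.018,15)]),1)
```

```text
beam far x=.100 med 0.0991 fit mean 0.0989 slope -0.0043 rms 0.0007 40
beam far x=.100 left med 0.0999 fit mean 0.0997 slope -0.0023 rms 0.0008 15
block y=.124 med 0.1174 fit mean 0.1174 slope 0.0783 rms 0.0 10
block y=.154 med 0.1551 fit mean 0.1548 slope 0.0005 rms 0.0017 14
anvil y=.09 med 0.0906 fit mean 0.0909 slope -0.0027 rms 0.0009 20
blade y=s-.022 med -0.112 fit mean -0.1123 slope 0.0025 rms 0.001 25
carr y=s-.075 med -0.1651 fit mean -0.165 slope 0.0282 rms 0.0001 12
block x=-.06 med -0.0643 fit mean -0.0643 slope -0.0136 rms 0.0006 9
blade x=-.065 med -0.0628 fit mean -0.0628 slope -0.0095 rms 0.0001 9
anvil x=-.035 med -0.0337 fit mean -0.0337 slope -0.0184 rms 0.0 9
anvil x=.035 med 0.0342 fit mean 0.0343 slope -0.0314 rms 0.0 9
bar x=-0.0225 med -0.0305 fit mean -0.0306 slope -0.0084 rms 0.0007 30
bar x=0.0225 med 0.0208 fit mean 0.0208 slope -0.0109 rms 0.0009 30
bar y=-0.057 med -0.0624 fit mean -0.0625 slope 0.0637 rms 0.0 2
bar y=0.057 med 0.0584 fit mean 0.0586 slope 0.0807 rms 0.001 15
```

Call:
jog_arm(increments=[{"xyz": [0, 0, 0], "spin": 8.49}, {"xyz": [0, 0, 0], "spin": 8.49}, {"xyz": [0, 0, 0], "spin": 8.49}, {"xyz": [0, 0, 0], "spin": 8.49}, {"xyz": [0, 0, 0], "spin": 8.49}, {"xyz": [0, 0, 0], "spin": 8.49}, {"xyz": [0, 0, 0], "spin": 8.49}, {"xyz": [0, 0, 0], "spin": 8.49}, {"xyz": [0, 0, 0], "spin": 0}], claw=78)

```text
time_s: 3.2
tool_pos: [0.1593, 0.6043, 0.2313]
orientation: [0.468, 0.53, -0.468, 0.53]
wrist_force: [0.2, -0.5, -0.2]
finger_gap: 0.778
```

Call:
jog_arm(increments=[{"xyz": [0, 0.04, 0.0295]}, {"xyz": [0, 0.04, 0.0295]}, {"xyz": [0, 0.04, 0.0295]}, {"xyz": [0, 0.04, 0.0295]}, {"xyz": [0, 0.04, 0.0295]}, {"xyz": [0, 0.04, 0.0295]}, {"xyz": [0, 0.04, 0.0295]}, {"xyz": [0, 0.04, 0.0295]}, {"xyz": [0, 0.04, 0.0295]}, {"xyz": [0, 0.04, 0.0295]}])

```text
invalid input at $.increments[0]: expected keys xyz, spin
```

Call:
jog_arm(increments=[{"xyz": [0.045, 0.0115, 0.0073], "spin": -0.2}, {"xyz": [0.045, 0, 0]}, {"xyz": [0.035, 0, 0]}, {"xyz": [0.0, 0, 0]}, {"xyz": [0.0, 0, 0]}, {"xyz": [0.0, 0, 0]}])

```text
invalid input at $.increments[1]: expected keys xyz, spin
```

```bash
cat > tl.py <<'E'
from h import *
np.set_printoptions(precision=4,suppress=True)
s=read_state(); M=R.from_quat(s["orientation"]).as_matrix()
def totool(d): return M.T@np.array(d)
def st(): print("t",s["time_s"],"tcp",s["tool_pos"],"yawy",np.degrees(np.arctan2(M[1,1],M[0,1])).round(2),"F",s["wrist_force"],"gap",round(s["finger_gap"],3),"q",s["joint_pos"])
E
python3 - <<'E'
from tl import *
st(); print(totool(np.array([.6055,.355,s["tool_pos"][2]])-s["tool_pos"]))
rows=[]
for n,(z) in {"scene":0,"top":0}.items():
    im=imaging.snapshot(n); p=proj(n,[.6055,.355,.04]).astype(int); rows.append(cv2.resize(im[p[1]-45:p[1]+45,p[0]-60:p[0]+60],(400,300),interpolation=cv2.INTER_CUBIC))
cv2.imwrite("pics/pre.png",np.hstack(rows))
E
```

```text
t 3.2 tcp [0.1593 0.6043 0.2313] yawy 7.14 F [ 0.1958 -0.544  -0.2477] gap 0.778 q [1.2175 0.4936 1.3455 0.     1.3026 1.0929]
[0.     0.4117 0.3028]
```

View pics/pre.png

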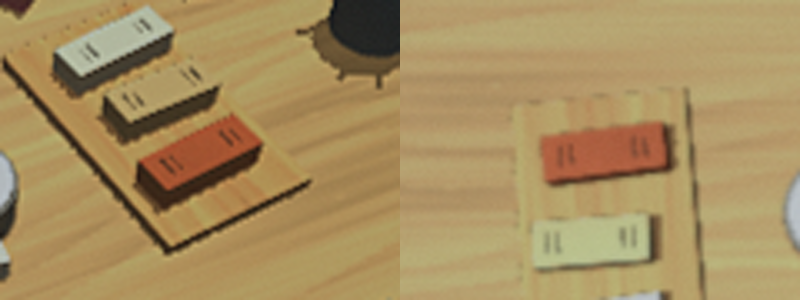

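The moves were refused because every row needs both keys, so this crop only shows the bar untouched with no arm in view: scene panel (200,160), top panel (605,152). It is terracotta, on the board and unobstructed. Retrying the move.

Call:
jog_arm(increments=[{"xyz": [0, 0.04, 0.0295], "spin": 0}, {"xyz": [0, 0.04, 0.0295], "spin": 0}, {"xyz": [0, 0.04, 0.0295], "spin": 0}, {"xyz": [0, 0.04, 0.0295], "spin": 0}, {"xyz": [0, 0.04, 0.0295], "spin": 0}, {"xyz": [0, 0.04, 0.0295], "spin": 0}, {"xyz": [0, 0.04, 0.0295], "spin": 0}, {"xyz": [0, 0.04, 0.0295], "spin": 0}, {"xyz": [0, 0.04, 0.0295], "spin": 0}, {"xyz": [0, 0.04, 0.0295], "spin": 0}])

```text
time_s: 4.3
tool_pos: [0.5953, 0.3613, 0.2313]
orientation: [0.466, 0.532, -0.466, 0.532]
wrist_force: [0.6, 0.9, -0.3]
finger_gap: 0.781
```

Call:
jog_arm(increments=[{"xyz": [0.045, 0.0117, 0.0078], "spin": -0.2}, {"xyz": [0.045, 0, 0], "spin": 0}, {"xyz": [0.035, 0, 0], "spin": 0}, {"xyz": [0, 0, 0], "spin": 0}, {"xyz": [0, 0, 0], "spin": 0}, {"xyz": [0, 0, 0], "spin": 0}])

```text
time_s: 4.9
tool_pos: [0.6074, 0.3572, 0.1089]
orientation: [0.467, 0.532, -0.465, 0.533]
wrist_force: [-0.0, -0.0, 0.4]
finger_gap: 0.783
```

Run:
```python
from tl import *
st(); print(totool(np.array([.6055,.355,s["tool_pos"][2]])-s["tool_pos"]))
rows=[]
for n in ("scene","top"):
    im=imaging.snapshot(n); p=proj(n,[.6055,.355,.04]).astype(int); rows.append(cv2.resize(im[p[1]-45:p[1]+45,p[0]-60:p[0]+60],(400,300),interpolation=cv2.INTER_CUBIC))
cv2.imwrite("pics/pre2.png",np.hstack(rows))
```

```text
t 4.9 tcp [0.6074 0.3572 0.1089] yawy 7.6 F [-0.0069 -0.0148  0.4136] gap 0.783 q [ 0.4469  0.7221  1.2552 -0.      1.1607  0.3142]
[-0.     -0.0022  0.0019]
```

View pics/pre2.png

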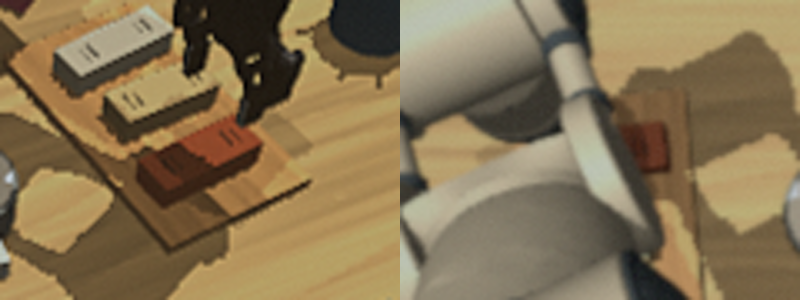

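The scene panel shows the open fingers at (190,50) and (260,85), in line above and either side of the red bar. Descending.

Call:
jog_arm(increments=[{"xyz": [0.03, -0.0022, 0.0019], "spin": 0.3}, {"xyz": [0.03, 0, 0], "spin": 0}, {"xyz": [0.02, 0, 0], "spin": 0}, {"xyz": [0.012, 0, 0], "spin": 0}, {"xyz": [0, 0, 0], "spin": 0}])

```text
time_s: 5.5
tool_pos: [0.604, 0.3542, 0.0138]
orientation: [0.467, 0.531, -0.468, 0.53]
wrist_force: [-0.4, 0.3, 1.0]
finger_gap: 0.776
```

Call:
jog_arm(increments=[{"xyz": [0, 0, 0], "spin": 0}, {"xyz": [0, 0, 0], "spin": 0}, {"xyz": [0, 0, 0], "spin": 0}, {"xyz": [0, 0, 0], "spin": 0}, {"xyz": [0, 0, 0], "spin": 0}, {"xyz": [0, 0, 0], "spin": 0}, {"xyz": [0, 0, 0], "spin": 0}], claw=30, squeeze=40)

```text
time_s: 6.2
tool_pos: [0.6054, 0.3547, 0.0161]
orientation: [0.468, 0.53, -0.467, 0.531]
wrist_force: [-0.6, -0.2, 7.9]
finger_gap: 0.522
```

Call:
jog_arm(increments=[{"xyz": [-0.02, 0, 0], "spin": 0}, {"xyz": [-0.04, 0, 0], "spin": 0}, {"xyz": [-0.04, 0, 0], "spin": 0}, {"xyz": [0, 0, 0], "spin": 0}, {"xyz": [0, 0, 0], "spin": 0}])

```text
time_s: 6.7
tool_pos: [0.6047, 0.3544, 0.1156]
orientation: [0.468, 0.53, -0.467, 0.531]
wrist_force: [-0.5, -1.2, -3.3]
finger_gap: 0.524
```

Run:
```python
from tl import *
st()
im=imaging.snapshot("scene"); p=proj("scene",s["tool_pos"]).astype(int)
cv2.imwrite("pics/lift.png",cv2.resize(im[p[1]-45:p[1]+45,p[0]-60:p[0]+60],(480,360),interpolation=cv2.INTER_CUBIC))
```

```text
t 6.7 tcp [0.6047 0.3544 0.1156] yawy 7.21 F [-0.4886 -1.2341 -3.2686] gap 0.524 q [0.445  0.7106 1.2595 0.     1.1693 0.3191]
```

View pics/lift.png

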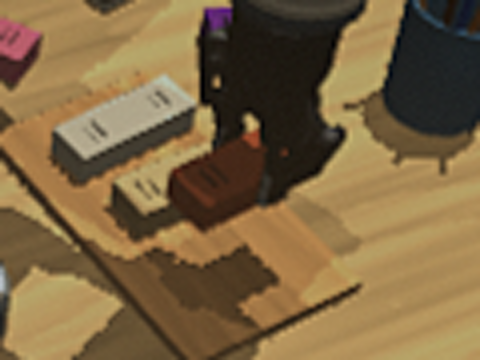

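Holding the red bar: opening 44.5 mm against a 45 mm section, weight about 3.3 N; the crop shows it lifted at (215,175), with the white and buff bars unmoved. Carrying it to the caliper.

Call:
jog_arm(increments=[{"xyz": [0, 0, 0], "spin": 5.93}, {"xyz": [0, 0, 0], "spin": 5.93}])

```text
time_s: 6.95
tool_pos: [0.6033, 0.3538, 0.1125]
orientation: [-0.52, -0.479, 0.522, -0.478]
wrist_force: [-0.6, -0.6, -2.9]
finger_gap: 0.523
```

Call:
jog_arm(increments=[{"xyz": [0, -0.0054, 0.0464], "spin": 0}, {"xyz": [0, -0.0054, 0.0464], "spin": 0}, {"xyz": [0, -0.0054, 0.0464], "spin": 0}, {"xyz": [0, -0.0054, 0.0464], "spin": 0}, {"xyz": [0, -0.0054, 0.0464], "spin": 0}, {"xyz": [0, -0.0054, 0.0464], "spin": 0}, {"xyz": [0, -0.0054, 0.0464], "spin": 0}, {"xyz": [0, -0.0054, 0.0464], "spin": 0}, {"xyz": [0, -0.0054, 0.0464], "spin": 0}, {"xyz": [0, 0, 0], "spin": 0}])

```text
time_s: 7.95
tool_pos: [0.5202, -0.0625, 0.1131]
orientation: [-0.52, -0.479, 0.522, -0.478]
wrist_force: [-0.1, 0.7, -2.8]
finger_gap: 0.517
```

Call:
jog_arm(increments=[{"xyz": [0.03, 0, 0], "spin": 0}, {"xyz": [0.03, 0, 0], "spin": 0}, {"xyz": [0, 0, 0], "spin": 0}, {"xyz": [0, 0, 0], "spin": 0}, {"xyz": [0, 0, 0], "spin": 0}])

```text
time_s: 8.45
tool_pos: [0.5224, -0.058, 0.0551]
orientation: [0.52, 0.479, -0.52, 0.48]
wrist_force: [0.5, -0.1, -1.7]
finger_gap: 0.519
```

Run:
```python
from tl import *
st(); print(totool(np.array([.5219,-.0586,s["tool_pos"][2]])-s["tool_pos"]))
rows=[]
for n in ("scene","top"):
    im=imaging.snapshot(n); p=proj(n,[.53,-.03,.03]).astype(int); rows.append(cv2.resize(im[p[1]-45:p[1]+45,p[0]-60:p[0]+60],(400,300),interpolation=cv2.INTER_CUBIC))
cv2.imwrite("pics/pl.png",np.hstack(rows))
```

```text
t 8.45 tcp [ 0.5224 -0.058   0.0551] yawy -4.63 F [ 0.5174 -0.0876 -1.7058] gap 0.519 q [-0.2241  0.603   1.7669 -0.      0.7709 -0.1433]
[-0.     -0.0005  0.0007]
```

View pics/pl.png

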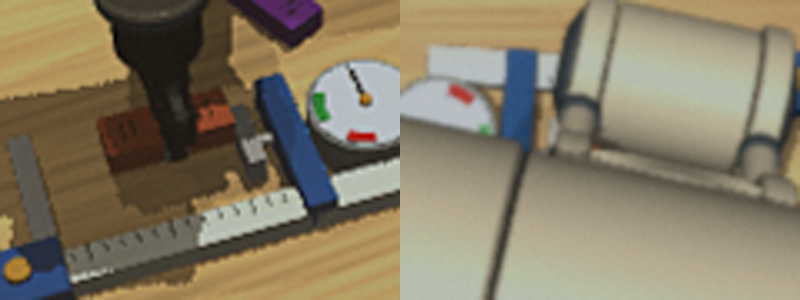

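The scene panel shows the bar held level at (170,130) between jaw and anvil, with its end short of the anvil pad at (250,135). Lowering gently.

Call:
jog_arm(increments=[{"xyz": [0.012, -0.0005, 0.0007], "spin": 0}, {"xyz": [0.012, 0, 0], "spin": 0}, {"xyz": [0.01, 0, 0], "spin": 0}, {"xyz": [0, 0, 0], "spin": 0}, {"xyz": [0, 0, 0], "spin": 0}])

```text
time_s: 9.05
tool_pos: [0.5211, -0.0587, 0.0198]
orientation: [-0.52, -0.48, 0.52, -0.479]
wrist_force: [0.2, 0.2, -2.8]
finger_gap: 0.52
```

Call:
jog_arm(increments=[{"xyz": [0.006, 0, 0], "spin": 0}, {"xyz": [0.006, 0, 0], "spin": 0}, {"xyz": [0.004, 0, 0], "spin": 0}, {"xyz": [0, 0, 0], "spin": 0}, {"xyz": [0, 0, 0], "spin": 0}, {"xyz": [0, 0, 0], "spin": 0}])

```text
time_s: 9.65
tool_pos: [0.5215, -0.0587, 0.0044]
orientation: [0.52, 0.479, -0.52, 0.479]
wrist_force: [0.4, -0.4, -2.9]
finger_gap: 0.524
```

```bash
python3 -c "
from tl import *
st()"
```

```text
t 9.65 tcp [ 0.5215 -0.0587  0.0044] yawy -4.65 F [ 0.3956 -0.4005 -2.9056] gap 0.524 q [-0.226   0.6915  1.7948  0.      0.6552 -0.1448]
```

Call:
jog_arm(increments=[{"xyz": [0.001, 0, 0], "spin": 0}, {"xyz": [0.001, 0, 0], "spin": 0}, {"xyz": [0, 0, 0], "spin": 0}, {"xyz": [0, 0, 0], "spin": 0}])

```text
time_s: 10.05
tool_pos: [0.5214, -0.0587, 0.0023]
orientation: [-0.52, -0.479, 0.52, -0.479]
wrist_force: [-0.6, -0.1, -2.9]
finger_gap: 0.517
```

Call:
jog_arm(increments=[{"xyz": [0.001, 0, 0], "spin": 0}, {"xyz": [0, 0, 0], "spin": 0}, {"xyz": [0, 0, 0], "spin": 0}])

```text
time_s: 10.35
tool_pos: [0.5214, -0.0587, 0.002]
orientation: [0.52, 0.479, -0.52, 0.479]
wrist_force: [-5.0, -0.3, 16.9]
finger_gap: 0.52
```

Call:
jog_arm(increments=[{"xyz": [0, 0, 0], "spin": 0}, {"xyz": [0, 0, 0], "spin": 0}, {"xyz": [0, 0, 0], "spin": 0}, {"xyz": [0, 0, 0], "spin": 0}], claw=72)

```text
time_s: 10.75
tool_pos: [0.5215, -0.0587, 0.0012]
orientation: [-0.52, -0.479, 0.52, -0.479]
wrist_force: [-0.2, -0.1, -0.2]
finger_gap: 0.72
```

Call:
jog_arm(increments=[{"xyz": [-0.02, 0, 0], "spin": 0}, {"xyz": [-0.03, 0, 0], "spin": 0}, {"xyz": [-0.04, 0, 0], "spin": 0}, {"xyz": [-0.04, 0, 0], "spin": 0}, {"xyz": [0, 0, 0], "spin": 0}, {"xyz": [0, 0, 0], "spin": 0}])

```text
time_s: 11.35
tool_pos: [0.5218, -0.0588, 0.132]
orientation: [0.52, 0.479, -0.52, 0.48]
wrist_force: [-0.9, 0.4, -0.7]
finger_gap: 0.723
```

Run:
```python
from tl import *
st(); tx=[.5243,-.0586]
rows=[]
for n in ("scene","top"):
    im=imaging.snapshot(n); p=proj(n,[.53,-.05,.03]).astype(int); rows.append(cv2.resize(im[p[1]-45:p[1]+45,p[0]-60:p[0]+60],(400,300),interpolation=cv2.INTER_CUBIC))
cv2.imwrite("pics/rel.png",np.hstack(rows))
```

```text
t 11.35 tcp [ 0.5218 -0.0588  0.132 ] yawy -4.65 F [-0.8614  0.4193 -0.7368] gap 0.723 q [-0.226   0.4803  1.7074  0.      0.952  -0.1448]
```

View pics/rel.png

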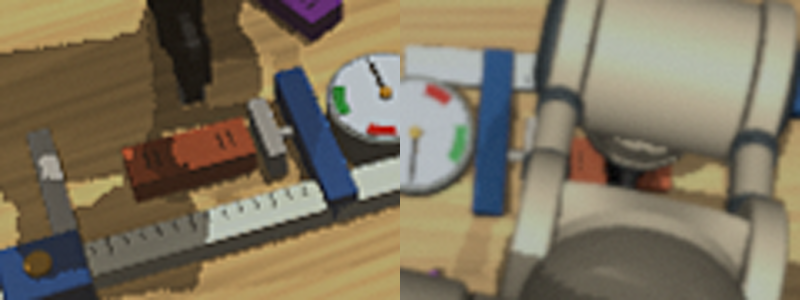

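The bar lies flat, parallel to the beam, its right end (255,145 in the scene panel) just short of the anvil pad; needle at zero. Next I shut the fingers and go behind the blade.

Call:
jog_arm(increments=[{"xyz": [0, 0, 0.041], "spin": 0}, {"xyz": [0, 0, 0.041], "spin": 0}, {"xyz": [0, 0, 0.041], "spin": 0}, {"xyz": [0, 0, 0.041], "spin": 0}, {"xyz": [0, 0, 0], "spin": 0}, {"xyz": [0.04, 0, 0], "spin": 0}, {"xyz": [0.03, 0, 0], "spin": 0}, {"xyz": [0, 0, 0], "spin": 0}, {"xyz": [0, 0, 0], "spin": 0}], claw=0)

```text
time_s: 12.35
tool_pos: [0.5077, -0.2216, 0.0608]
orientation: [-0.52, -0.48, 0.52, -0.479]
wrist_force: [0.5, -0.2, 0.7]
finger_gap: -0.001
```

```bash
cat > nd.py <<'E'
from tl import *
yaw=-.081;c0=np.array([.520,-.0825]);ex=np.array([np.cos(yaw),np.sin(yaw)]);ey=np.array([-np.sin(yaw),np.cos(yaw)])
def W(x,y,z): return np.array([*(c0+x*ex+y*ey),z])
def calxy(p): d=np.array(p)[:2]-c0; return np.array([d@ex,d@ey])
def needle(n,im,save=None):
    hub=np.array([.010,.212]); S=5 # px per mm
    # refine hub from the orange boss; needle sits just above dial at z~.055
    src=np.float32([proj(n,W(hub[0]+a,hub[1]+b,.055)) for a,b in((-.06,-.06),(.06,-.06),(.06,.06),(-.06,.06))])
    dst=np.float32([[0,600],[0,0],[-0+600,0],[600,600]]) # placeholder order fixed below
    dst=np.float32([[ (a+.06)*5000,(b+.06)*5000] for a,b in((-.06,-.06),(.06,-.06),(.06,.06),(-.06,.06))])
    r=cv2.warpPerspective(im,cv2.getPerspectiveTransform(src,dst),(600,600),flags=cv2.INTER_CUBIC)
    hsv=cv2.cvtColor(r,cv2.COLOR_BGR2HSV); o=((hsv[...,0]>8)&(hsv[...,0]<28)&(hsv[...,1]>110)).astype(np.uint8)
    o[:220]=0;o[380:]=0;o[:,:220]=0;o[:,380:]=0
    m=cv2.moments(o,True); h=np.array([m["m10"]/m["m00"],m["m01"]/m["m00"]]) if m["m00"]>30 else np.array([300,300.])
    g=r.min(axis=2).astype(float) if False else r.max(axis=2).astype(float)
    th=np.arange(-.6,3.6,.01); rr=np.arange(45,165,3)
    a=np.pi+th; X=(h[0]+np.outer(np.cos(a),rr)).astype(np.float32);Y=(h[1]+np.outer(np.sin(a),rr)).astype(np.float32)
    v=cv2.GaussianBlur(cv2.remap(g.astype(np.float32),X,Y,1),(1,9),0).mean(1)
    if save: cv2.imwrite(save,r)
    i=v.argmin(); return th[i].round(2),v[i].round(1),np.median(v).round(1),h.round(0)
if __name__=="__main__":
    st(); print("tcp cal",calxy(s["tool_pos"]))
    for n in("scene","top"):
        im=imaging.snapshot(n); cv2.imwrite(f"pics/last_{n}.png",im)
        try: print(n,needle(n,im,f"pics/dial_{n}.png"))
        except Exception as e: print(n,e)
E
python3 nd.py
python3 - <<'E'
import cv2,numpy as np
import os
os.chdir(".")
a=cv2.imread("pics/last_scene.png")[170:290,140:340]; a=cv2.resize(a,(500,300),interpolation=cv2.INTER_CUBIC)
b=cv2.resize(cv2.imread("pics/dial_scene.png"),(300,300))
cv2.imwrite("pics/behind.png",np.hstack([a,b]))
E
```

```text
t 12.35 tcp [ 0.5077 -0.2216  0.0608] yawy -4.64 F [ 0.5257 -0.1573  0.661 ] gap -0.001 q [-0.5194  0.6202  1.6897  0.      0.834  -0.4385]
tcp cal [-0.001  -0.1397]
scene (np.float64(0.01), np.float32(64.6), np.float32(197.9), array([313., 284.]))
top (np.float64(1.2), np.float32(80.4), np.float32(122.1), array([293., 295.]))
```

View pics/behind.png

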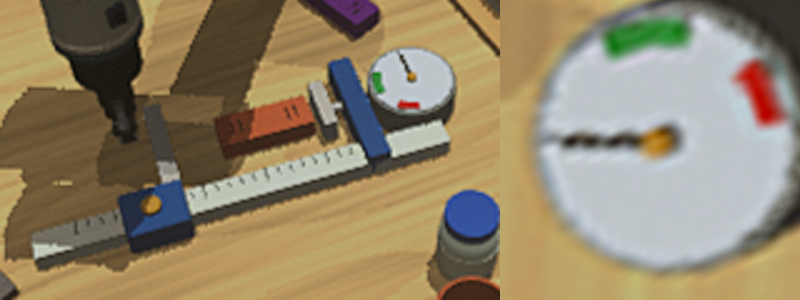

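The picture shows the shut fingers at (125,135) behind the blade (160,145), the bar at (262,125) and the needle at zero; the reader gives 0.01 rad from the scene camera. Lowering and pushing, quickly at first.

Call:
jog_arm(increments=[{"xyz": [0.024, 0, 0], "spin": 0}, {"xyz": [0.024, 0, 0], "spin": 0}, {"xyz": [0, 0, 0], "spin": 0}, {"xyz": [0, 0, 0], "spin": 0}])

```text
time_s: 12.85
tool_pos: [0.5086, -0.2223, 0.0144]
orientation: [0.52, 0.479, -0.52, 0.48]
wrist_force: [-0.6, 0.6, 0.6]
finger_gap: -0.004
```

Call:
jog_arm(increments=[{"xyz": [0, 0, -0.006], "spin": 0}, {"xyz": [0, 0, -0.006], "spin": 0}, {"xyz": [0, 0, -0.006], "spin": 0}, {"xyz": [0, 0, -0.006], "spin": 0}, {"xyz": [0, 0, -0.006], "spin": 0}, {"xyz": [0, 0, -0.006], "spin": 0}, {"xyz": [0, 0, -0.006], "spin": 0}, {"xyz": [0, 0, -0.006], "spin": 0}, {"xyz": [0, 0, -0.006], "spin": 0}, {"xyz": [0, 0, -0.006], "spin": 0}])

```text
time_s: 13.85
tool_pos: [0.5137, -0.1625, 0.0143]
orientation: [0.52, 0.479, -0.52, 0.48]
wrist_force: [-2.7, -7.3, 6.3]
finger_gap: 0.0
```

```bash
cat > jw.py <<'E'
from nd import *
# jaw/bar/anvil along-y edges in scene: sample carriage +y/-y edges by blue mask centroid of carriage
im=cv2.imread("pics/last_scene.png")
g=cv2.GaussianBlur(im.astype(np.float32),(3,3),.6)
def prof(x,z,y0,y1):
    y=np.arange(y0,y1,.0005); p=np.array([proj("scene",W(x,k,z)) for k in y],np.float32)
    return y,cv2.remap(g,p[:,0][None],p[:,1][None],1)[0]
r=[]
for x in(-.012,-.006,0,.006,.012):
    y,v=prof(x,.030,-.06,.086); red=v[:,2]/(v[:,0]+v[:,1]+1); k=y[red>.8]; r.append((k.min(),k.max()) if len(k) else (0,0))
print("bar top ends cal y",np.round(r,4).tolist())
E
python3 nd.py; python3 jw.py
```

```text
t 13.85 tcp [ 0.5137 -0.1625  0.0143] yawy -4.62 F [-2.7352 -7.2968  6.345 ] gap 0.0 q [-0.4168  0.6835  1.7569 -0.001   0.699  -0.3354]
tcp cal [ 0.0002 -0.0803]
scene (np.float64(0.01), np.float32(62.6), np.float32(195.6), array([313., 284.]))
top (np.float64(-0.6), np.float32(183.4), np.float32(188.7), array([300., 300.]))
bar top ends cal y [[-0.0385, 0.081], [-0.0395, 0.0815], [-0.0395, 0.0815], [-0.0395, 0.082], [-0.0395, 0.082]]
```

Call:
jog_arm(increments=[{"xyz": [0, 0, -0.003], "spin": 0}, {"xyz": [0, 0, -0.003], "spin": 0}, {"xyz": [0, 0, -0.003], "spin": 0}, {"xyz": [0, 0, -0.003], "spin": 0}, {"xyz": [0, 0, -0.002], "spin": 0}, {"xyz": [0, 0, 0], "spin": 0}])

```text
time_s: 14.55
tool_pos: [0.5146, -0.1486, 0.0139]
orientation: [0.52, 0.479, -0.52, 0.48]
wrist_force: [0.1, -4.7, 3.1]
finger_gap: -0.004
```

```bash
python3 nd.py; python3 jw.py
```

```text
t 14.55 tcp [ 0.5146 -0.1486  0.0139] yawy -4.64 F [ 0.0592 -4.6648  3.0986] gap -0.004 q [-0.3923  0.682   1.7645 -0.0005  0.6938 -0.311 ]
tcp cal [-0.     -0.0663]
scene (np.float64(0.01), np.float32(62.0), np.float32(195.0), array([313., 284.]))
top (np.float64(-0.5), np.float32(187.1), np.float32(189.0), array([300., 300.]))
bar top ends cal y [[-0.032, 0.0845], [-0.032, 0.0845], [-0.032, 0.084], [-0.032, 0.0845], [-0.0315, 0.084]]
```

Call:
jog_arm(increments=[{"xyz": [0, 0, -0.002], "spin": 0}, {"xyz": [0, 0, -0.002], "spin": 0}, {"xyz": [0, 0, -0.001], "spin": 0}, {"xyz": [0, 0, 0], "spin": 0}])

```text
time_s: 15.05
tool_pos: [0.515, -0.1438, 0.0137]
orientation: [0.52, 0.479, -0.52, 0.48]
wrist_force: [-1.5, -6.3, 4.4]
finger_gap: -0.002
```

```bash
python3 nd.py; python3 jw.py
```

```text
t 15.05 tcp [ 0.515  -0.1438  0.0137] yawy -4.64 F [-1.4816 -6.2911  4.3927] gap -0.002 q [-0.3837  0.6816  1.7668 -0.0006  0.6919 -0.3022]
tcp cal [-0.0001 -0.0615]
scene (np.float64(0.15), np.float32(60.2), np.float32(194.2), array([310., 282.]))
top (np.float64(-0.25), np.float32(187.8), np.float32(189.1), array([300., 300.]))
bar top ends cal y [[-0.0275, 0.0855], [-0.027, 0.0855], [-0.0275, 0.0855], [-0.027, 0.0855], [-0.027, 0.0855]]
```

Contact: the needle has started to turn (0.15 rad). About 5 mm more is needed, so 3 mm first.

Call:
jog_arm(increments=[{"xyz": [0, 0, -0.001], "spin": 0}, {"xyz": [0, 0, -0.001], "spin": 0}, {"xyz": [0, 0, -0.001], "spin": 0}, {"xyz": [0, 0, 0], "spin": 0}, {"xyz": [0, 0, 0], "spin": 0}])

```text
time_s: 15.65
tool_pos: [0.5152, -0.1409, 0.0137]
orientation: [0.52, 0.479, -0.52, 0.48]
wrist_force: [-1.1, -8.4, 5.7]
finger_gap: 0.002
```

```bash
python3 nd.py|grep -v top
```

```text
t 15.65 tcp [ 0.5152 -0.1409  0.0137] yawy -4.64 F [-1.1158 -8.3556  5.6873] gap 0.002 q [-0.3785  0.6813  1.7682 -0.0008  0.6909 -0.2969]
tcp cal [-0.0001 -0.0586]
scene (np.float64(0.89), np.float32(57.5), np.float32(195.6), array([316., 282.]))
```

0.89 rad, as expected (0.25 rad per mm). 2 mm more should give about 1.4.

Call:
jog_arm(increments=[{"xyz": [0, 0, -0.001], "spin": 0}, {"xyz": [0, 0, -0.001], "spin": 0}, {"xyz": [0, 0, 0], "spin": 0}, {"xyz": [0, 0, 0], "spin": 0}])

```text
time_s: 16.15
tool_pos: [0.5153, -0.139, 0.0137]
orientation: [0.52, 0.479, -0.52, 0.48]
wrist_force: [-1.2, -10.4, 4.7]
finger_gap: -0.002
```

```bash
python3 nd.py|grep -v top
```

```text
t 16.15 tcp [ 0.5153 -0.139   0.0137] yawy -4.64 F [ -1.163  -10.4154   4.6915] gap -0.002 q [-0.375   0.681   1.7691 -0.0009  0.6902 -0.2933]
tcp cal [-0.0001 -0.0567]
scene (np.float64(1.37), np.float32(48.7), np.float32(195.7), array([317., 283.]))
```

In the green at 1.37 rad. Backing off, rising and moving clear.

Call:
jog_arm(increments=[{"xyz": [0, 0, 0.003], "spin": 0}, {"xyz": [0, 0, 0.012], "spin": 0}, {"xyz": [0, 0, 0.015], "spin": 0}, {"xyz": [-0.03, 0, 0], "spin": 0}, {"xyz": [-0.045, 0, 0], "spin": 0}, {"xyz": [-0.045, 0, 0], "spin": 0}, {"xyz": [-0.045, 0, 0], "spin": 0}, {"xyz": [0, 0, 0.045], "spin": 0}, {"xyz": [0, 0, 0.045], "spin": 0}, {"xyz": [0, 0, 0.045], "spin": 0}])

```text
time_s: 17.25
tool_pos: [0.501, -0.3054, 0.1789]
orientation: [0.52, 0.479, -0.52, 0.48]
wrist_force: [0.7, -0.2, -0.3]
finger_gap: 0.0
```

Call:
jog_arm(increments=[{"xyz": [0, 0, 0.045], "spin": 0}, {"xyz": [0, 0, 0.045], "spin": 0}, {"xyz": [0, 0, 0.045], "spin": 0}, {"xyz": [0, 0, 0], "spin": 0}, {"xyz": [0, 0, 0], "spin": 0}])

```text
time_s: 17.75
tool_pos: [0.4895, -0.439, 0.1778]
orientation: [0.52, 0.479, -0.52, 0.478]
wrist_force: [1.2, -0.4, -0.9]
finger_gap: -0.001
```

```bash
python3 nd.py; python3 jw.py
python3 - <<'E'
import cv2,numpy as np
r=lambda i,x,y,w,h,W,H:cv2.resize(i[y:y+h,x:x+w],(W,H),interpolation=cv2.INTER_CUBIC)
a=cv2.imread("pics/last_scene.png");b=cv2.imread("pics/last_top.png")
cv2.imwrite("pics/fin.png",np.vstack([r(a,150,150,250,125,700,350),np.hstack([r(b,140,100,250,125,500,250),cv2.resize(cv2.imread("pics/dial_scene.png"),(200,250))])]))
E
```

```text
t 17.75 tcp [ 0.4895 -0.439   0.1778] yawy -4.78 F [ 1.1836 -0.4429 -0.9059] gap -0.001 q [-0.8219  0.5899  1.3212  0.0002  1.2313 -0.7385]
tcp cal [-0.0016 -0.3578]
scene (np.float64(1.37), np.float32(52.5), np.float32(197.1), array([317., 283.]))
top (np.float64(1.34), np.float32(122.5), np.float32(197.9), array([295., 294.]))
bar top ends cal y [[-0.0225, 0.0855], [-0.0225, 0.0855], [-0.0225, 0.0855], [-0.0225, 0.0855], [-0.0225, 0.0855]]
```

View pics/fin.png

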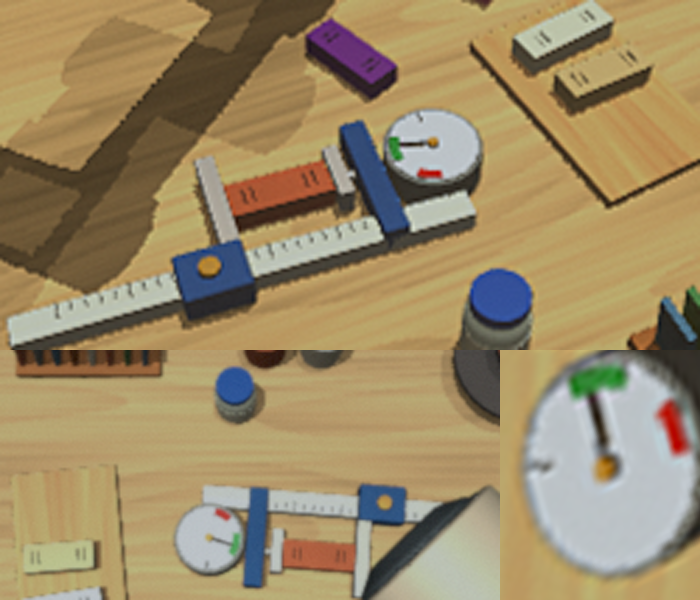

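The bar lies flat and square between the blade (225,200) and the anvil (345,180). The needle is in the green in both views (1.37 and 1.34 rad), the arm is clear, and the white and buff bars are unmoved. Handing in.

```bash
python3 -c "
from workcell import job
print(job.finish_job())"
```

```text
the job is handed in; nothing more can be done
None
```

The terracotta bar is flat on the table between the caliper jaws, clamped lengthwise and square, with the needle in the green. I handed the job in at about 18 s.

I picked the bar off the ware board and set it down lengthwise about 8 mm short of the anvil. After letting go, I pushed the blade from behind with shut fingers, in small steps, checking the needle after each.

**Last checks, with the arm withdrawn:**
- **Needle:** it read 1.37 rad in the scene camera and 1.34 rad in the top camera; green is 1.0 to 1.8. The highest reading during the push was 1.37, well short of the red.
- **Forces:** the wrist force I saw peaked at about 18 N, when the bar touched the table.
- **Other things:** the white and buff bars, the glaze jar and the look-alike bar still in view looked undisturbed. The bowl was outside the final crop, but the arm never came close to it.

**What failed or disagreed:**
- One pair of moves was refused because rows lacked the "spin" key; nothing moved, and I sent them again.
- The top camera's needle readings during the push were meaningless because the arm was in the way, so I used only the scene camera there.
- The bar's front edge, as seen in the picture, read too low near the anvil pad. I therefore have no reliable length for the bar, only roughly 116 to 120 mm.

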